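Set the sample-air gate half open on its stop pin

TASK

Set the orange sample-air gate half open: with the fingertips, push the front of its orange push plate away from the robot until the slide is past its brass stop pin but not up against the far end stops, then let go so that the spring brings it back and it catches on the pin at mid travel. Only push it, do not pinch the plate or hook it from behind; leave the blue gate closed, and leave the vial, filter cassette, bottle and timer undisturbed.

Things in the scene. Friction and masses are not known exactly. Their poses are not given: they have to be found in the camera images.
- orange_gate: Fixed slide gate with orange push plate: cream block 260 x 130 x 34 mm high, x from -115 to +145 mm. Origin: on the table under its middle line. x = push direction, roughly away from the robot (yaw within 0.35 rad); z up. Along x: plate front at -77 mm when home; two black rubber end stops, 52 mm high, from -1 mm; steel bridge, 74 mm high, with brass stop pin at +40 mm; a small loose thing on the rear deck near +122 mm.
- blue_gate: The same kind of gate with a blue push plate, same size and frame, standing on either side of the orange one. Leave it alone. Origin as for the orange gate.
- orange_slide (a joint): Travel of the orange slide along its gate's +x, m: 0 home, 0.034 caught on the pin (half open), 0.062 at the far end stops. A damped spring (25 N s/m) returns it: 2.5 N at 0, 4 N at 0.034, 6 N at the end, plus 1.5 N while its cam lifts the pin (0.008 to 0.034). Past about 0.036 the pin has dropped behind the cam: let go, it returns and stops at 0.034. Let go earlier, it goes back to 0.
- blue_slide (a joint): Travel of the blue slide, m, as for the orange one. It is home, 0, and must stay there.
- orange_face (a point): Centre of the front face (towards the robot) of the upright orange push plate; moves with the slide. At gate x -77 mm + travel, y 0, 60 mm above the table. Plate 96 mm wide (gate y), from 40 to 78 mm above the table; orange front 7 mm thick, a slightly narrower, darker backing 7 mm more. In front of it the bare bed, 34 mm above the table, runs on 38 mm towards the robot. Axes as the gate's.
- orange_pin (a joint): Height of the orange gate's sprung brass stop pin, m: 0 = down, about 0.008 while the cam passes under it, then 0 again. It drops by itself; there is no need to touch it.
- orange_pin_head (a point): Top of the brass pin head (18 mm across) on the orange gate's bridge, 84 mm above the table when down.
- vial: Loose amber glass vial with white cap, 24 mm across, 50 mm tall, standing on the rear deck of the orange gate. Origin: centre of its underside.
- cassette: Loose pale filter cassette, 38 mm across, 36 mm tall, standing on the rear deck of the blue gate. Origin: centre of its underside.
- flask: Loose glass bottle with red cap, 60 mm across, 130 mm tall, standing on the table at the robot's left. Origin: centre of its underside.
- timer: Loose yellow timer, 60 x 75 x 18 mm, lying on the table at the robot's right. Origin: centre of its underside.

How it is judged:
On the way, in this order (a step that is already met when the one before it is completed fails the run):
1. the fingers push the orange slide past its stop pin (value of joint orange_slide above 0.0375 m and contact force between the fingers and orange_slide above 0.5 N).
2. the orange slide, let go, has come back and rests on its stop pin (value of joint orange_slide between 0.0305 and 0.037 m and contact force between each of the arm, the fingers and orange_slide below 0.1 N and value of joint orange_pin below 0.003 m), for 0.3 s.
At the end, for the whole second after the job is handed in: The orange slide rests on its stop pin at 34 mm travel (30.5 to 37 mm), still and untouched, with the pin fully down (under 3 mm up); the blue slide is home (under 3 mm); vial, cassette, bottle and timer stand where they were (within 20 mm) and upright (within 0.2 rad) (value of joint orange_slide between 0.0305 and 0.037 m and value of joint each of orange_pin, blue_slide below 0.003 m and velocity of joint orange_slide between -0.01 and 0.01 m/s and distance of each of vial, cassette, flask, timer from where it was at the start of the episode below 0.02 m and angle between each of vial, cassette, flask, timer's own z axis and vertical below 0.2 rad).
It fails at once if the orange slide is driven against its far end stops (travel over 61.5 mm) (value of joint orange_slide above 0.0615 m).
It fails at once if the push plate is pinched or hooked from behind (over 1 N of finger force on the backing behind it) (contact force between the fingers and orange_slide_c4 above 1 N).
It fails at once if the blue slide is pushed (over 6 mm) (value of joint blue_slide above 0.006 m).
It fails at once if a bystander is lifted, tipped or shifted more than 20 mm (distance of any of vial, cassette, flask, timer from where it was at the start of the episode above 0.02 m or angle between any of vial, cassette, flask, timer's own z axis and vertical above 0.3 rad).
It also fails if it takes over 38 s, if anything falls off the work surface, if the arm or the gripper's body presses on something with over 40 N, if the wrist force passes 120 N, or if a joint passes its speed limit or range.

ROBOT

A 7-joint arm with a two-finger parallel gripper is mounted at the origin on the work surface. World frame = base frame: x ahead of the robot, y to its left, z up, the work surface at z = 0. Lengths are in m, angles in rad, forces in N, time in s.
With the tool pointing down it reaches from about 0.4 to 0.85 m from the base axis. Payload 4.5 kg.
Tool frame: the origin (TCP) lies on the mounting face of the last link; the fingertips stand 166 mm ahead of it and the grasp point (between the pads) lies 147 mm ahead of it; z points along the fingers, y is the line along which they close (so a half turn about z gives the same grasp; the last joint's range is limited). The gripper opens to 88 mm and grips with 3 to 60 N. Pads are 18 mm wide; open, the fingers measure 123 mm over their backs; the gripper's body (75 mm by 187 mm) begins 45 mm behind the grasp point.
Start: joints at [-1.187, 0.689, -0.195, 1.565, 0.157, 0.902, -0.215], TCP at [0.214, 0.587, 0.405] pointing down, gripper open.
Joint ranges: [-3.01, 3.01], [-0.46, 2.08], [-1.47, 1.51], [0.13, 2.56], [-1, 4.14], [0.04, 2.09], [-2.66, 2.66]. Speed limits (rad/s): [2.57, 2.57, 3.14, 3.14, 3.14, 3.14, 3.14].

INTERFACE

Orientations are given as a unit quaternion [x, y, z, w].
In Python, from plant import r, snapshot gives the robot as it stands. The module is installed in compiled form; this text tells all that it offers.
- The arm moves only by the tool move_arm, never from a script. Its argument "rows" is a list of rows, each a list of 5 numbers: the shift along the tool's x, y, z in m, then the turn about the tool's z in rad, then the finger opening in m, from 0 to 0.0881. In form: [[dx, dy, dz, spin, claw], ...]. A call has 1 to 10 rows; each row shifts and turns the commanded pose from where the row before left it, along the tool's axes as they then stand; what a row does not reach is not made up. A row lasts 1/12 s, in which the tool goes at most 41.7 mm and 7.16 degrees, less where a joint would pass 70% of its speed; a pose out of reach is approached as far as the arm can. A call with a gripper value outside its range is refused whole. The fingers move at their own pace and stop on an object; "newtons" is the grip in N (left out, the last holds). Time passes only in rows, so rows that do not move let the fingers close. It gives the time, the measured TCP pose, the force, the opening and the grip force at its end, in the units of the state.
- r.get_state(): the state, without advancing time (a new reading comes with each control period).
- snapshot(name): name is "scene" or "top" or "wrist"; returns a dict with "color" (384x512x3 uint8, red, green, blue), "depth" (384x512 float32, m along the optical axis (not along the pixel's ray), 0 where there is no reading), "mtx" (3x3 intrinsics, pixels), "eye" and "orientation" of the camera in the world. Camera axes: x right, y up, looking along -z (the intrinsics and any distortion apply to the point x, -y, -z); pixel columns grow to the right and rows downward; lengths in m; the calibration is good to about 2 mm. The wrist camera is an equidistant fisheye: a pixel r from the principal point sees the ray r / f radians off the axis. A picture is of the moment at which its call begins.
- r.finish_job(): hands the job in; it is judged then, once.
The state is a dict: "clock": time; "q": joint angles; "qd": joint speeds; "joint_torque": joint torques, N m; "tool_pos": TCP position; "eef_rot": TCP orientation; "contact_force": force on the tool from outside, world axes, zero at the start; "moment": the same for the moment, N m; "opening": opening from 0.0 (shut) to 1.0 (fully open); "finger_force": force on a finger pad.
Only numpy, scipy, OpenCV 4.12 (cv2) and the standard library are available. Lean on these libraries where they do the work, as an engineer would, in place of code of your own. Each camera call takes 0.05 s, during which the arm holds its last target. There are 200 camera calls.

## Working session

There is one attempt and no reset: what is moved stays moved. The work goes in short steps, Python scripts to look and compute and a tool call to move; the robot and the scene stay as the last step left them, time stands still between calls to the robot, and variables do not carry over. Pictures are saved under pics/ and viewed, at most 10 in all, crops included, and the job is handed in when it is done.

Besides the shell and the picture viewer there is one more tool, called after "Call:" as name([rows], argument=value, ...), one row to a line, values as JSON. move_arm: Moves the arm, as the interface text tells. Its arguments: {"type":"object","properties":{"rows":{"type":"array"},"newtons":{"type":"number"}},"required":["rows"]}

```bash
mkdir -p pics
python3 - <<'E'
from plant import r,snapshot
import cv2,pickle,numpy as np
s=r.get_state(); print({k:np.round(s[k],3) for k in('clock','tool_pos','eef_rot','opening','contact_force')})
D={}
for n in('scene','top'):
    d=snapshot(n); D[n]=d; cv2.imwrite(f'pics/{n}0.png',d['color'][:,:,::-1]); print(n,d['eye'],d['orientation'],d['mtx'])
pickle.dump(D,open('d0.pkl','wb'))
E
```

```text
{'clock': np.float64(0.0), 'tool_pos': array([0.214, 0.587, 0.404]), 'eef_rot': array([ 0.174,  0.985, -0.001, -0.   ]), 'opening': np.float64(0.999), 'contact_force': array([0.209, 0.303, 0.848])}
scene [1.2108555  0.42577579 0.69244557] [0.19185529 0.38767552 0.79868932 0.41832357] [[352.96677531   0.         255.93936113]
 [  0.         352.96677531 187.73808199]
 [  0.           0.           1.        ]]
top [ 0.45318226 -0.01658186  1.33121534] [ 0.04592535 -0.03218143 -0.7053576   0.70662994] [[416.45765831   0.         258.46510996]
 [  0.         416.45765831 194.24244327]
 [  0.           0.           1.        ]]
```

View pics/top0.png

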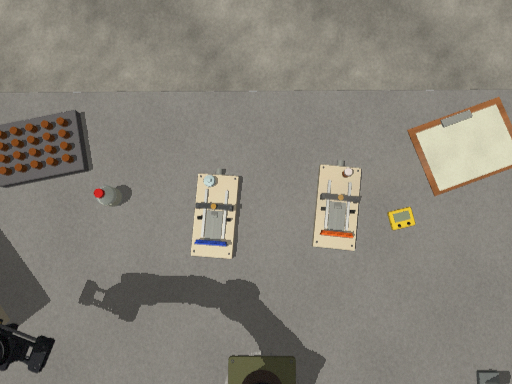

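View pics/scene0.png

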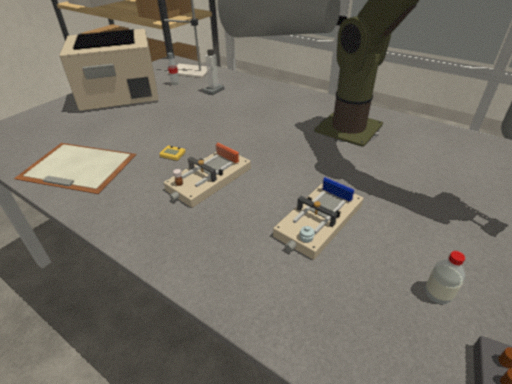

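The top view shows the orange gate with its plate near (337,233), the blue gate's plate near (212,243), the bottle at (105,195), and the timer at (401,218). The orange plate faces the robot.

```bash
cat > h.py <<'E'
import numpy as np,cv2
from scipy.spatial.transform import Rotation as R
def cast(d,uv,z):
    uv=np.atleast_2d(uv).astype(float); M=d['mtx']
    v=np.c_[(uv[:,0]-M[0,2])/M[0,0],-(uv[:,1]-M[1,2])/M[1,1],-np.ones(len(uv))]
    w=R.from_quat(d['orientation']).apply(v); e=np.array(d['eye'])
    return e+w*((z-e[2])/w[:,2])[:,None]
E
python3 - <<'E'
from h import *; import pickle
D=pickle.load(open('d0.pkl','rb'));d=D['top']
hsv=cv2.cvtColor(d['color'],cv2.COLOR_RGB2HSV)
def big(m,x0,x1,y0=100,y1=300):
    z=np.zeros_like(m); z[y0:y1,x0:x1]=m[y0:y1,x0:x1]
    cs=cv2.findContours(cv2.morphologyEx(z,cv2.MORPH_CLOSE,np.ones((5,5))),cv2.RETR_EXTERNAL,2)[0]
    return max(cs,key=cv2.contourArea)
for n,x0,x1 in(('orange',295,380),('blue',175,260)):
    cream=cv2.inRange(hsv,(8,20,150),(32,120,255))
    c=big(cream,x0,x1); P=cast(d,c.reshape(-1,2),.034)[:,:2]
    (cx,cy),sz,a=cv2.minAreaRect((P*1000).astype(np.float32)); b=cv2.boxPoints(((cx,cy),sz,a))
    e=[b[1]-b[0],b[2]-b[1]]; l=max(e,key=np.linalg.norm); l=l*np.sign(l[0]); yaw=np.arctan2(l[1],l[0]); ax=l/np.linalg.norm(l)
    print(n,'rect',cx,cy,sz,'yaw',yaw,'origin',np.array([cx,cy])-15*ax,'face pred',np.array([cx,cy])-92*ax)
    pm=cv2.inRange(hsv,(3,170,90),(14,255,255)) if n=='orange' else cv2.inRange(hsv,(108,150,60),(130,255,255))
    c=big(pm,x0,x1);P=cast(d,c.reshape(-1,2),.078)[:,:2]
    print(' plate',cv2.minAreaRect((P*1000).astype(np.float32)), cv2.boundingRect(c))
    v=d['depth'][cv2.boundingRect(c)[1]+1,int(c[:,0,0].mean())]; print(v)
E
```

```text
orange rect 559.7935791015625 -235.166748046875 (128.52679443359375, 261.3929138183594) yaw -0.10321113 origin [ 544.8734026  -233.62132835] face pred [ 468.28316498 -225.68817425]
 plate ((474.9317321777344, -224.1680145263672), (95.43444061279297, 12.500226020812988), 83.80580139160156) (320, 230, 33, 8)
1.2850461
blue rect 477.11248779296875 151.24539184570312 (129.13851928710938, 150.64572143554688) yaw -0.07370703 origin [462.15321541 152.34999645] face pred [385.3622818  158.02030039]
 plate ((447.88909912109375, 152.5478057861328), (90.62022399902344, 10.497269630432129), 85.8199234008789) (195, 240, 31, 6)
1.2549276
```

Sizes fit the given ones: 261×128.5 mm block, 95×12.5 mm plate. The orange yaw is −0.103 and the plate front is near (0.468, −0.226). I'll align the tool, bow outward past the blue gate at height, and close the fingers.

Call:
move_arm([
  [0,0,0,-0.1235,0],
  [0,0,0,-0.1235,0],
  [-0.022,-0.03,0,0,0],
  [-0.022,-0.03,0,0,0],
  [-0.022,-0.03,0,0,0],
  [-0.022,-0.03,0,0,0],
  [-0.022,-0.03,0,0,0],
  [-0.022,-0.03,0,0,0],
  [-0.022,-0.03,0,0,0],
  [-0.022,-0.03,0,0,0],
], newtons=10)

```text
clock: 0.93
tool_pos: [0.3652, 0.3286, 0.4046]
eef_rot: [0.051, 0.999, -0.0, -0.0]
contact_force: [1.6, -0.3, 0.0]
opening: 0.265
finger_force: 0.0
```

Call:
move_arm([
  [-0.012,-0.036,0,0,0],
  [-0.012,-0.036,0,0,0],
  [-0.012,-0.036,0,0,0],
  [-0.008,-0.036,0,0,0],
  [-0.008,-0.036,0,0,0],
  [-0.008,-0.036,0,0,0],
  [-0.008,-0.036,0,0,0],
  [-0.004,-0.036,0,0,0],
  [-0.004,-0.036,0,0,0],
  [0,-0.036,0,0,0],
])

```text
clock: 1.77
tool_pos: [0.4035, -0.0374, 0.4046]
eef_rot: [0.051, 0.999, 0.0, 0.0]
contact_force: [1.3, -0.3, 0.4]
opening: 0.009
finger_force: 0.0
```

Call:
move_arm([
  [-0.006,-0.03,0,0,0],
  [-0.006,-0.03,0,0,0],
  [-0.006,-0.03,0,0,0],
  [-0.006,-0.03,0,0,0],
  [-0.006,-0.03,0.02,0,0],
  [-0.006,-0.025,0.03,0,0],
  [0,0,0.03,0,0],
  [0,0,0.02,0,0],
  [0,0,0,0,0],
  [0,0,0,0,0],
])

```text
clock: 2.6
tool_pos: [0.4209, -0.213, 0.3041]
eef_rot: [0.051, 0.999, 0.0, -0.001]
contact_force: [0.1, -0.1, 1.0]
opening: 0.005
finger_force: 0.0
```

Run:
```python
from plant import r,snapshot
import cv2,pickle
d=snapshot('wrist'); pickle.dump(d,open('w1.pkl','wb')); cv2.imwrite('pics/w1.png',d['color'][:,:,::-1]); s=r.get_state(); print(s['tool_pos'],s['contact_force'],d['eye'],d['mtx'],d['orientation'])
```

```text
[ 0.42136367 -0.21298758  0.30510002] [-1.31352898 -0.85565328  0.21799843] [ 0.34223961 -0.20470708  0.28467168] [[297.31863964   0.         257.0850948 ]
 [  0.         297.31863964 197.05873061]
 [  0.           0.           1.        ]] [-0.1135228  -0.10381833  0.66197403  0.73356984]
```

View pics/w1.png

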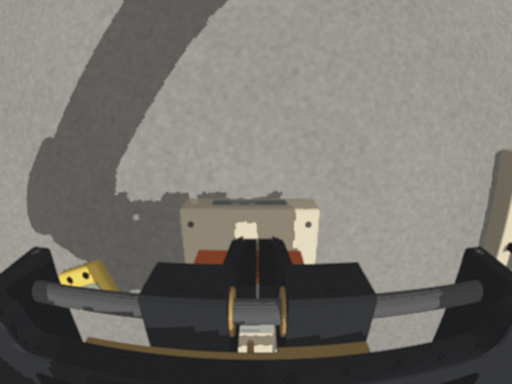

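The wrist view shows the plate (orange, columns 195–303, rows 250–265) just beyond the closed fingers, whose split is at column 257. I'll cast those corners as a check.

Run:
```python
from h import *; import pickle
d=pickle.load(open('w1.pkl','rb')); h=cv2.cvtColor(d['color'],cv2.COLOR_RGB2HSV)
m=cv2.inRange(h,(3,150,60),(14,255,255)); m[:235]=0;m[275:]=0;m[:,:180]=0;m[:,320:]=0
ys,xs=np.nonzero(m); 
def fc(u,v,z):
    M=d['mtx'];p=np.array([u-M[0,2],v-M[1,2]])/M[0,0];t=np.hypot(*p)
    w=R.from_quat(d['orientation']).apply([p[0]/t*np.sin(t),-p[1]/t*np.sin(t),-np.cos(t)])
    e=np.array(d['eye']);return np.round(e+w*(z-e[2])/w[2],4)
for c in(xs.min(),xs.max(),xs.min()+8,xs.max()-8):
    v=ys[xs==c]; print(c,v.min(),v.max(),fc(c,v.min(),.040),fc(c,v.min(),.078),fc(c,v.max(),.078))
```

```text
195 261 263 [ 0.4778 -0.2779  0.04  ] [ 0.4568 -0.2665  0.078 ] [ 0.4586 -0.2669  0.078 ]
302 263 263 [ 0.4901 -0.1763  0.04  ] [ 0.4671 -0.1807  0.078 ] [ 0.4671 -0.1807  0.078 ]
203 251 263 [ 0.4676 -0.2681  0.04  ] [ 0.4481 -0.2583  0.078 ] [ 0.4591 -0.2603  0.078 ]
294 252 263 [ 0.4771 -0.1834  0.04  ] [ 0.4562 -0.1867  0.078 ] [ 0.4663 -0.1872  0.078 ]
```

Face centre confirmed at about (0.47, −0.226). I'll go down in front of it with fingertips at about 55 mm, then advance towards contact.

Call:
move_arm([
  [0,-0.008,0.014,0,0],
  [0,0,0.02,0,0],
  [0,0,0.02,0,0],
  [0,0,0.02,0,0],
  [0,0,0.01,0,0],
  [0,0,0,0,0],
  [-0.008,0,0,0,0],
  [-0.008,0,0,0,0],
  [-0.008,0,0,0,0],
  [0,0,0,0,0],
])

```text
clock: 3.48
tool_pos: [0.4471, -0.224, 0.222]
eef_rot: [0.051, 0.999, -0.0, 0.003]
contact_force: [0.4, 0.0, 0.6]
opening: 0.003
finger_force: 0.0
```

Call:
move_arm([
  [-0.004,0,0,0,0],
  [-0.004,0,0,0,0],
  [-0.004,0,0,0,0],
  [-0.004,0,0,0,0],
  [-0.004,0,0,0,0],
  [0,0,0,0,0],
  [0,0,0,0,0],
])

```text
clock: 4.07
tool_pos: [0.4636, -0.2258, 0.2206]
eef_rot: [0.051, 0.999, 0.0, -0.001]
contact_force: [-3.7, 0.4, 1.3]
opening: 0.002
finger_force: 1.3
```

Run:
```python
from plant import r,snapshot
import cv2
d=snapshot('scene'); im=d['color'][130:230,150:300,::-1]; cv2.imwrite('pics/s2.png',cv2.resize(im,None,fx=5,fy=5,interpolation=2)); s=r.get_state(); print(s['tool_pos'],s['contact_force'],s['moment'])
```

```text
[ 0.46355399 -0.2257825   0.2205565 ] [-2.68833034  0.3886121   2.05350556] [ 0.00563395  0.49278639 -0.02276662]
```

View pics/s2.png

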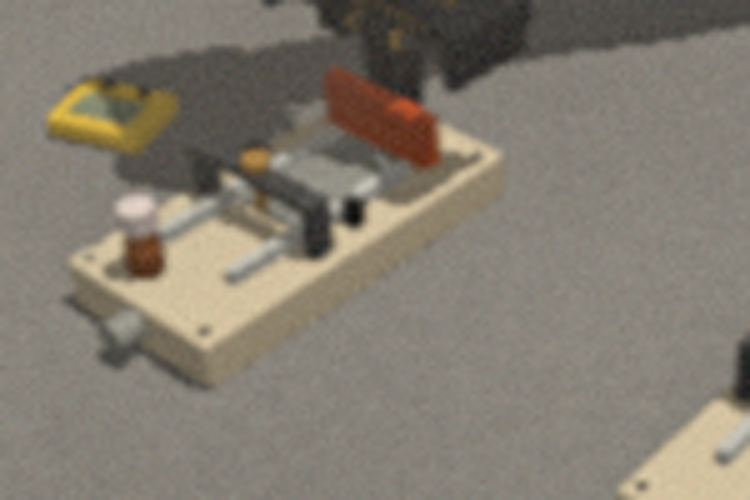

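The crop shows the fingers against the plate front at (375,85), with the gate still near home. The 3 N reading fits contact at about 3 mm travel, so I'll advance 44 mm at a moderate pace.

Call:
move_arm([
  [-0.005,0,0,0,0],
  [-0.005,0,0,0,0],
  [-0.005,0,0,0,0],
  [-0.005,0,0,0,0],
  [-0.005,0,0,0,0],
  [-0.005,0,0,0,0],
  [-0.005,0,0,0,0],
  [-0.005,0,0,0,0],
  [-0.004,0,0,0,0],
  [0,0,0,0,0],
])

```text
clock: 4.95
tool_pos: [0.5081, -0.2304, 0.2205]
eef_rot: [0.051, 0.999, -0.0, -0.001]
contact_force: [-4.2, 0.6, 1.7]
opening: 0.007
finger_force: 2.4
```

Run:
```python
from plant import r,snapshot
import cv2
d=snapshot('scene'); im=d['color'][130:230,150:300,::-1]; cv2.imwrite('pics/s3.png',cv2.resize(im,None,fx=5,fy=5,interpolation=2)); s=r.get_state(); print(s['tool_pos'],s['contact_force'],s['moment'])
```

```text
[ 0.50779559 -0.23039746  0.22045944] [-4.77359757  0.34049633  2.33129209] [ 0.02457012  0.96158481 -0.09582286]
```

View pics/s3.png

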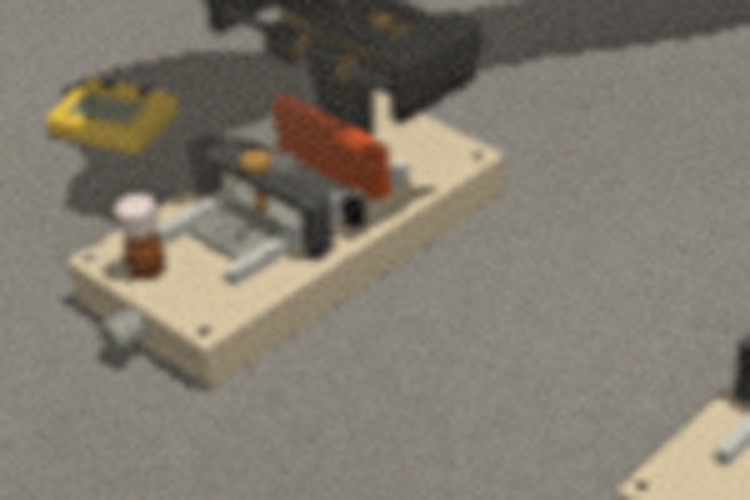

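The plate has moved well along with a gap left to the black end stop at (352,210). The pin head is down and the force fits the spring at about 47 mm, so I'll back off.

Call:
move_arm([
  [0.004,0,0,0,0],
  [0.005,0,0,0,0],
  [0.005,0,0,0,0],
  [0.006,0,0,0,0],
  [0.006,0,0,0,0],
  [0.008,0,0,0,0],
  [0.008,0,0,0,0],
  [0,0,0,0,0],
  [0,0,0,0,0],
  [0,0,0,0,0],
])

```text
clock: 5.83
tool_pos: [0.4665, -0.2259, 0.2208]
eef_rot: [0.051, 0.999, 0.0, 0.001]
contact_force: [-1.1, -0.1, -0.5]
opening: 0.003
finger_force: 0.0
```

Call:
move_arm([
  [0,0,0,0,0],
  [0,0,0,0,0],
  [0,0,-0.02,0,0],
  [0,0,-0.03,0,0],
  [0,0,-0.03,0,0],
  [0,0,-0.03,0,0],
  [0,0,-0.02,0,0],
  [0,0,0,0,0],
])

```text
clock: 6.5
tool_pos: [0.4674, -0.2263, 0.3546]
eef_rot: [0.052, 0.999, -0.001, 0.004]
contact_force: [-0.2, 0.4, -0.7]
opening: 0.008
finger_force: 0.0
```

Run:
```python
from plant import r,snapshot
import cv2
d=snapshot('scene'); im=d['color'][130:230,150:300,::-1]; cv2.imwrite('pics/s4.png',cv2.resize(im,None,fx=5,fy=5,interpolation=2)); s=r.get_state(); print(s['tool_pos'],s['contact_force'],s['moment'])
```

```text
[ 0.46680811 -0.22625978  0.35261116] [ 0.05443503  0.03991602 -0.76935086] [ 0.0379263  -0.0030716   0.00945761]
```

View pics/s4.png

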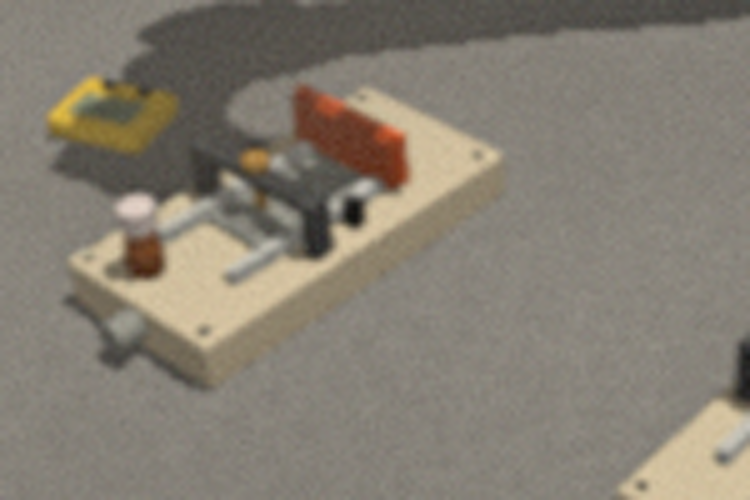

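The plate's near corner now sits at (405,185), between home (~438,165) and pushed (388,195). That is about half travel, with the pin down, the vial and timer unmoved, and no force on the fingers.

```bash
python3 -c "
from plant import r
print(r.finish_job())"
```

```text
the job is handed in; nothing more can be done
None
```

I pushed the orange gate past its stop pin and let go, and it came back to rest on the pin at about half travel; the last picture shows the pin down and the vial and timer in place. The job is handed in but returned no verdict. The blue gate, filter cassette and bottle were not rechecked, but the fingers passed well above them.

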